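# Serve the stout jar from the lever dispenser and ease its hood shut

### The job

Serve the stouter of the two honey jars from the two-lane dispenser: with a fingertip press the lever beside that jar's lane right down and keep it down until the jar has rolled out against the front lip, then ease the lever slowly back up so that the clear hood settles shut without slamming. Touch nothing but that lever: the jar stays where it rolls to, the slim jar stays shut in under its own hood, and the bowl, mug and salt shaker near by stay where they are.

Things in the scene. Friction and masses are not known exactly. Their poses are not given: they have to be found in the camera images.
- dispenser: Fixed sheet-metal jar dispenser, x -130 to +88 mm, 143 mm wide, 128 mm high. Origin on the worktop; x to its back, y to its left, z up. Two lanes, centred y = +35 (left) and -35 mm, 67 mm wide, floors falling 9 degrees to the front. Front lip, top z = 68 mm, stops a jar that has rolled out. Trough before the hoods is open, x -55 to -126 mm.
- jar_stout: Stouter honey jar: amber glass, brass-coloured screw cap, 54 mm diameter, 60 mm long, 0.15 kg, lying across the lane; origin at its middle. Starts behind a shut hood's front, in the left or right lane (dispenser x -23, y +35 or -35, z 86 mm). Set free it rolls out by itself in about 1 s and rests against the lip at about x -99, z 73 mm.
- jar_slim: Slim honey jar in the other lane: same look and length (60 mm), but 38 mm diameter; origin at its middle.
- pad_left (a point): Middle of the top face of the left lever's paddle (36 mm in x, 50 in y, ribbed rubber), outside the housing at its front left: about x -150, y +108, z 115 mm in the dispenser's frame when up; fully pressed z 52 mm, hardly shifted in x. Up, it slopes 13 degrees down to the back; pressed, 13 degrees down to the front.
- pad_right (a point): The same point on the right lever's paddle (y = -108 mm in the dispenser's frame).
- lever_left (a joint): Left lever, hinged 137 mm behind its paddle's middle. 0 = up, hood shut; 0.45 rad = fully down on its stop (paddle 62 mm lower), hood raised: a push rod lifts the left lane's hood. 4 to 7 N on the paddle hold it; let go, it flies up and the hood slams. Slam: over 0.9 rad/s (paddle 120 mm/s) in the last 13 mm of rise; 40 mm/s is gentle.
- lever_right (a joint): Right lever: the same, lifts the right lane's hood.
- hood_left: Clear hood of the left lane, 68 mm wide, 115 long, 76 high at its front, hinged at dispenser x +60, z 138 mm (origin there, middle of the width). Turns about 2.2 times the lever's angle. Shut, it reaches to x -54, top z 141 mm; swinging up 1 rad its front gets to z 235 and never ahead of x -80 mm. The stout jar passes under it from half press. Hands stay off it.
- hood_right: The same for the right lane.
- bowl: White rice bowl, 113 mm wide, 64 mm high; origin at the centre of its underside. Bystander.
- mug: White mug, 74 mm wide (106 with its handle), 92 mm high; origin at the centre of its underside. Bystander.
- shaker: White salt shaker, 43 mm wide, 73 mm high; origin at the centre of its underside. Bystander.

How it is judged:
On the way:
1. the lever beside the stout jar's lane is right down and the jar has rolled out against the lip (((y of jar_stout in the frame of dispenser above 0 m and value of joint lever_left above 0.41 rad) or (y of jar_stout in the frame of dispenser below 0 m and value of joint lever_right above 0.41 rad)) and x of jar_stout in the frame of dispenser between -0.115 and -0.088 m and z of jar_stout in the frame of dispenser between 0.06 and 0.085 m), for 0.2 s.
At the end, for the whole second after the job is handed in: The stout jar lies still against the lip (its middle 88 to 115 mm ahead of the dispenser's origin); both levers are fully up (within 0.03 rad) and so both hoods shut, the slim jar still behind its hood; bowl, mug and shaker within 15 mm of where they stood (x of jar_stout in the frame of dispenser between -0.115 and -0.088 m and z of jar_stout in the frame of dispenser between 0.06 and 0.085 m and linear speed of jar_stout below 0.02 m/s and value of joint each of lever_left, lever_right below 0.03 rad and x of jar_slim in the frame of dispenser above -0.05 m and z of jar_slim in the frame of dispenser below 0.09 m and distance of each of bowl, mug, shaker from where it was at the start of the episode below 0.015 m); the robot touches nothing.
It fails at once if a hood slams: in the last 0.09 rad of its return the lever moves faster than 0.9 rad/s ((value of joint lever_left below 0.09 rad and velocity of joint lever_left below -0.9 rad/s) or (value of joint lever_right below 0.09 rad and velocity of joint lever_right below -0.9 rad/s)).
It fails at once if the hood over the slim jar is opened (its lever pressed more than 0.09 rad) ((y of jar_stout in the frame of dispenser above 0 m and value of joint lever_right above 0.09 rad) or (y of jar_stout in the frame of dispenser below 0 m and value of joint lever_left above 0.09 rad)).
It fails at once if a jar is touched by the robot (over 0.5 N) or lifted ((contact force between jar_stout and the fingers above 0.5 N or contact force between jar_stout and the arm above 0.5 N) or (contact force between jar_slim and the fingers above 0.5 N or contact force between jar_slim and the arm above 0.5 N) or z of any of jar_stout, jar_slim in the frame of dispenser above 0.12 m).
It fails at once if a hood is touched by the robot (over 1 N) ((contact force between hood_left and the fingers above 1 N or contact force between hood_left and the arm above 1 N) or (contact force between hood_right and the fingers above 1 N or contact force between hood_right and the arm above 1 N)).
It fails at once if the bowl, the mug or the salt shaker is pushed more than 15 mm or lifted (distance of any of bowl, mug, shaker from where it was at the start of the episode above 0.015 m).
It also fails if it takes over 32 s, if anything falls off the work surface, if the arm or the gripper's body presses on something with over 40 N, if the wrist force passes 120 N, or if a joint passes its speed limit or range.

### The arm

A 6-joint arm with a two-finger parallel gripper is mounted at the origin on a cart in front of the work surface, level with it; the furniture and walls round the work are solid. World frame = base frame: x ahead of the robot, y to its left, z up, the work surface at z = 0. Lengths are in m, angles in rad, forces in N, time in s.
With the tool pointing down it reaches from about 0.425 to 0.95 m from the base axis. Payload 3.5 kg.
Tool frame: the origin (TCP) lies midway between the tips of the shut fingers; the grasp point (between the pads) lies 19 mm behind it; z points along the fingers, y is the line along which they close (so a half turn about z gives the same grasp; the last joint's range is limited). The gripper opens to 85 mm and grips with 20 to 120 N. Pads are 22 mm wide; open, the fingers measure 114 mm over their backs; the gripper's body (76 mm by 85 mm) begins 54 mm behind the grasp point. The pads swing forward as they close: fully open they stand 13 mm farther back than shut.
Start: joints at [-1.482, 0.286, 1.577, -0, 1.279, -0.15], TCP at [0.16, -0.656, 0.204] pointing down, gripper open.
Joint ranges: [-2.77, 2.77], [-0.9, 2.22], [0.21, 2.48], [-1.53, 4.67], [0.24, 2.81], [-2.84, 2.84]. Speed limits (rad/s): [2.79, 2.79, 3.14, 3.14, 3.14, 3.14].

### API

Orientations are given as a unit quaternion [x, y, z, w].
In Python, from plant import * gives the robot as it stands.
- The arm moves only by the tool move_arm, never from a script. Its argument "moves" is a list of rows, each a list of 3 entries, a list of its own where there are three numbers: the opening, from 0 (shut) to 1 (fully open), then the shift along the tool's x, y, z in m, then the turn, a rotation vector about the tool's x, y, z in rad. A call has exactly 10 rows; each row shifts and turns the commanded pose from where the row before left it, along the tool's axes as they then stand; what a row does not reach is not made up. A row lasts 1/12 s, in which the tool goes at most 41.7 mm and 7.16 degrees, less where a joint would pass 70% of its speed; a pose out of reach is approached as far as the arm can. A call is refused whole if a number of a shift passes 0.0417 or a number of a turn 0.125, either way. A call with a gripper value outside its range is refused whole. The fingers move at their own pace and stop on an object; "grip_force" is the grip in N (left out, the last holds). Time passes only in rows, so rows that do not move let the fingers close, or fill a call up. It gives the time, the measured TCP pose, the force, the opening and the grip force at its end, in the units of the state.
- get_state(): the state, without advancing time (a new reading comes with each control period).
- read_camera(name): name is "scene" or "side" or "wrist"; returns the picture (400x640x3 uint8, red, green, blue); there is no depth.
- camera_params(name): a dict with "fx", "fy", "cx", "cy" (pixels), "rvec" (rotation vector, rad) and "tvec" (3), from world to camera coordinates, as OpenCV has them; the wrist camera has in their place "tool_from_camera" (4x4, takes a point from camera to tool coordinates, whose origin is the TCP and whose axes are the flange's). Camera axes: x right, y down, z forward; pixel columns grow to the right and rows downward; lengths in m; the calibration is good to about 2 mm. The wrist camera is an equidistant fisheye: a pixel r from the principal point sees the ray r / f radians off the axis. A picture is of the moment at which its call begins: read the wrist's pose just before it. camera_params takes no time and is no camera call.
- sign_off(): hands the job in; it is judged then, once.
The state is a dict: "time": time; "qpos": joint angles; "dq": joint speeds; "joint_efforts": joint torques, N m; "eef_pos": TCP position; "tcp_rot": TCP orientation; "contact_force": force on the tool from outside, world axes, zero at the start; "wrist_torque": the same for the moment, N m; "opening": opening from 0.0 (shut) to 1.0 (fully open); "finger_force": force on a finger pad.
Only numpy, scipy, OpenCV 4.12 (cv2) and the standard library are available. Lean on these libraries where they do the work, as an engineer would, in place of code of your own. Each camera call takes 0.05 s, during which the arm holds its last target. There are 200 camera calls.

## Working session

There is one attempt and no reset: what is moved stays moved. The work goes in short steps, Python scripts to look and compute and a tool call to move; the robot and the scene stay as the last step left them, time stands still between calls to the robot, and variables do not carry over. Pictures are saved under pics/ and viewed, at most 10 in all, crops included, and the job is handed in when it is done.

Besides the shell and the picture viewer there is one more tool, called after "Call:" as name(argument=value, ...) on one line, values as JSON. move_arm: Moves the arm, as the interface text tells. Its arguments: {"type":"object","properties":{"moves":{"type":"array"},"grip_force":{"type":"number"}},"required":["moves"]}

```bash
mkdir -p pics; ls; python3 - <<'E'
from plant import *
import cv2
s=get_state();print(s['time'],s['eef_pos'],s['tcp_rot'])
for n in ['scene','side']:
    cv2.imwrite(f'pics/{n}0.png',read_camera(n)[:,:,::-1]); print(camera_params(n))
E
```

```text
pics
0.0 [ 0.15965434 -0.65511098  0.20233065] [ 9.92879572e-01  1.19116558e-01  4.95997311e-05 -1.18285024e-03]
{'fx': 424.7575600316859, 'fy': 424.7575600316859, 'cx': 314.41010311389994, 'cy': 194.57950708688048, 'rvec': array([ 1.13048428, -2.04217118,  1.23265643]), 'tvec': array([0.32484706, 0.31289862, 0.75548204])}
{'fx': 397.53186952601465, 'fy': 397.53186952601465, 'cx': 326.4788485207235, 'cy': 197.19332445576822, 'rvec': array([ 0.09749316,  2.84673011, -1.31271002]), 'tvec': array([0.53197313, 0.03532215, 1.09167712])}
```

View pics/scene0.png

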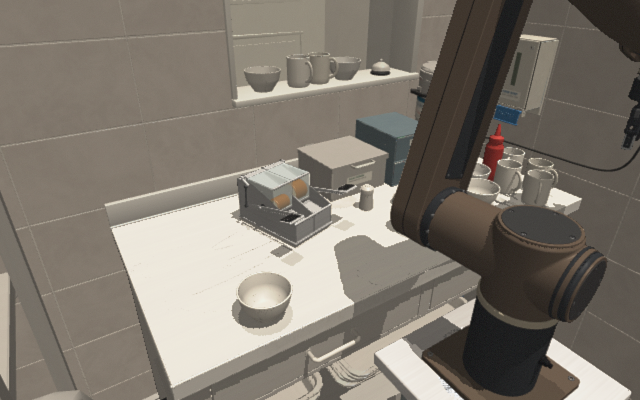

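View pics/side0.png

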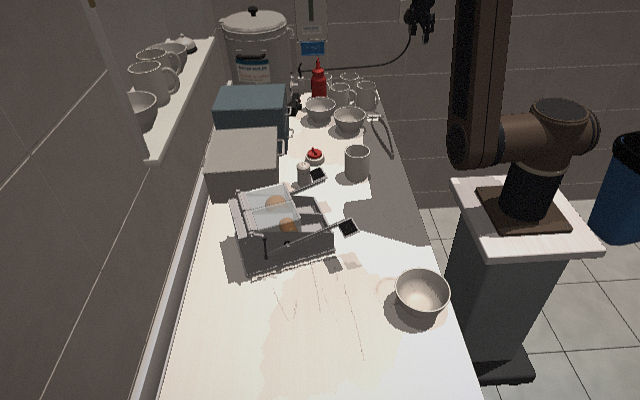

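The scene picture shows the dispenser at about (285,205), with the near-left lever pad at (290,217) and the right one at (347,187). In the side picture the pads are at (348,228) and (318,174). I'll enlarge both.

```bash
python3 - <<'E'
import cv2
a=cv2.imread('pics/scene0.png')[155:255,230:385]; b=cv2.imread('pics/side0.png')[160:280,220:370]
cv2.imwrite('pics/a.png',cv2.resize(a,None,fx=5,fy=5,interpolation=2)); cv2.imwrite('pics/b.png',cv2.resize(b,None,fx=5,fy=5,interpolation=2))
E
```

```text
(no output)
```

View pics/a.png

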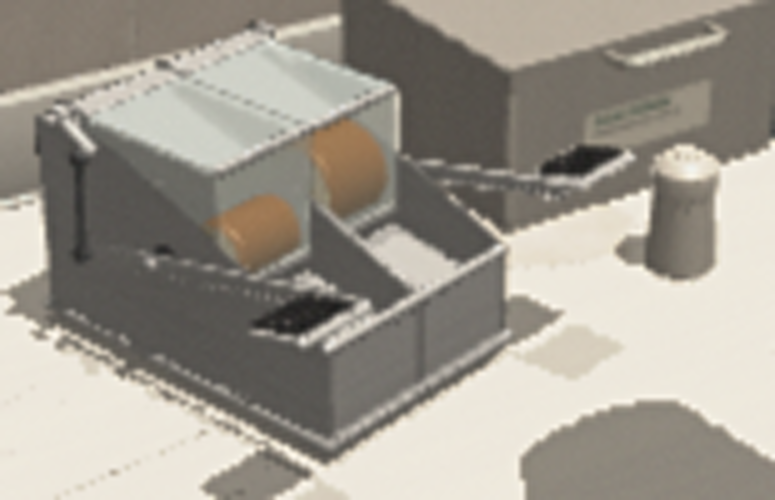

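View pics/b.png

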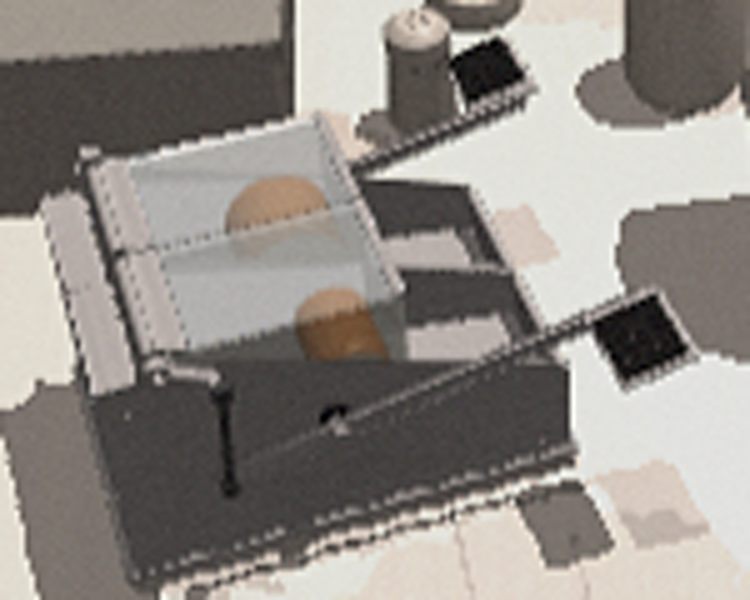

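Both pictures show the larger jar in the far (right) lane: about 100 px against 75 px in the scene crop. So the right lever is the one to press. Next I'll triangulate the pads and the shaker.

```bash
cat > h.py <<'E'
from plant import *
import numpy as np, cv2
from scipy.spatial.transform import Rotation as R
def P(n):
    c=camera_params(n); K=np.array([[c['fx'],0,c['cx']],[0,c['fy'],c['cy']],[0,0,1]])
    return K@np.c_[cv2.Rodrigues(c['rvec'])[0],c['tvec']]
def tri(a,b):
    Ps,Pd=P('scene'),P('side'); X=cv2.triangulatePoints(Ps,Pd,np.float64(a),np.float64(b)).ravel(); X=X[:3]/X[3]
    e=[]
    for M,p in((Ps,a),(Pd,b)):
        q=M@np.r_[X,1]; e.append(np.hypot(*(q[:2]/q[2]-p)))
    return X.round(4),np.round(e,2)
def A(u,v): return [230+u/5-.4,155+v/5-.4]
def B(u,v): return [220+u/5-.4,160+v/5-.4]
def onplane(n,p,z):
    M=P(n); H=np.c_[M[:,0],M[:,1],M[:,2]*z+M[:,3]]; X=np.linalg.solve(H,np.r_[p,1]); return (X[:2]/X[2]).round(4)
E
python3 - <<'E'
from h import *
r,l=tri(A(585,162),B(489,72)),tri(A(303,314),B(644,338))
print('R',r,'L',l,np.linalg.norm(r[0]-l[0]))
y=(l[0]-r[0])[:2]; y/=np.linalg.norm(y); x=np.array([y[1],-y[0]]); print('x axis',x,np.degrees(np.arctan2(x[1],x[0])))
print('shaker top',tri(A(687,158),B(417,28)))
print('hood front top R corner',tri(A(397,88),B(318,115)), 'lip R',tri(A(507,240),B(470,186)))
print('mug base/top',onplane('side',(357,178),0),onplane('side',(357,150),.092))
o=(r[0]+l[0])[:2]/2+.150*x; print('origin',o)
for n,p in dict(hood=(-.054,-.069,.141),lip=(-.13,-.0715,.068),padR=(-.15,-.108,.115)).items():
    print(n,(o+p[0]*x+p[1]*y).round(4),p[2])
E
```

```text
R (array([ 0.5509, -0.0649,  0.1114]), array([0.04, 0.05])) L (array([0.4895, 0.1432, 0.1138]), array([0.26, 0.32])) 0.21698232646923113
x axis [0.95912296 0.28298967] 16.43871869020329
shaker top (array([ 0.5902, -0.1687,  0.0686]), array([0.3 , 0.35]))
hood front top R corner (array([6.371e-01, 5.000e-04, 1.384e-01]), array([0.35, 0.44])) lip R (array([ 0.5642, -0.0239,  0.0686]), array([0.21, 0.24]))
mug base/top [ 0.4288 -0.1811] [ 0.4296 -0.1967]
origin [0.66406844 0.08159845]
hood [6.318e-01 1.000e-04] 0.141
lip [ 0.5596 -0.0238] 0.068
padR [ 0.5508 -0.0644] 0.115
```

The results hold up: the pads are 217 mm apart against 216 expected, at z about 0.112, and the lip and hood corners are within 5 mm. The tool's orientation is already within 3° of the dispenser's. I'll go above the right pad at the present height with the fingers shut.

Call:
move_arm(moves=[[0,[0.026,-0.024,0],[0,0,0]],[0,[0.026,-0.024,0],[0,0,0]],[0,[0.026,-0.024,0],[0,0,0]],[0,[0.026,-0.024,0],[0,0,0]],[0,[0.026,-0.024,0],[0,0,0]],[0,[0.026,-0.024,0],[0,0,0]],[0,[0.026,-0.024,0],[0,0,0]],[0,[0.026,-0.024,0],[0,0,0]],[0,[0.026,-0.024,0],[0,0,0]],[0,[0.026,-0.024,0],[0,0,0]]])

```text
time: 0.93
eef_pos: [0.356, -0.3593, 0.2033]
tcp_rot: [0.993, 0.119, -0.0, -0.0]
contact_force: [0.9, -1.1, -0.7]
opening: -0.0
finger_force: 0.0
```

Call:
move_arm(moves=[[0,[0.026,-0.024,0],[0,0,0]],[0,[0.026,-0.024,0],[0,0,0]],[0,[0.026,-0.024,0],[0,0,0]],[0,[0.026,-0.024,0],[0,0,0]],[0,[0.026,-0.024,0],[0,0,0]],[0,[0.026,-0.024,0],[0,0,0]],[0,[0.026,-0.024,0],[0,0,0]],[0,[0.026,-0.024,0],[0,0,0]],[0,[0.026,-0.024,0],[0,0,0]],[0,[0,0,0],[0,0,0]]])

```text
time: 1.77
eef_pos: [0.5336, -0.0912, 0.2033]
tcp_rot: [0.993, 0.122, 0.0, -0.001]
contact_force: [-0.2, -0.6, 0.3]
opening: 0.004
finger_force: 0.0
```

Call:
move_arm(moves=[[0,[0.01,-0.01,0.005],[0,0,0]],[0,[0.01,-0.01,0.01],[0,0,0]],[0,[0,0,0.01],[0,0,0]],[0,[0,0,0.01],[0,0,0]],[0,[0,0,0.01],[0,0,0]],[0,[0,0,0.005],[0,0,0]],[0,[0,0,0],[0,0,0]],[0,[0,0,0],[0,0,0]],[0,[0,0,0],[0,0,0]],[0,[0,0,0],[0,0,0]]])

```text
time: 2.6
eef_pos: [0.5469, -0.0722, 0.1546]
tcp_rot: [0.993, 0.119, 0.001, 0.0]
contact_force: [-0.1, 0.8, 0.2]
opening: 0.003
finger_force: 0.0
```

```bash
python3 - <<'E'
from h import *
s=get_state();print(s['time'],s['eef_pos'],s['contact_force'])
w=read_camera('wrist')[:,:,::-1]; b=read_camera('side')[140:290,230:380,::-1]
im=np.hstack([cv2.resize(w,(440,275)),cv2.resize(b,(275,275),interpolation=2)]); cv2.imwrite('pics/c.png',im)
c=camera_params('wrist');T=np.linalg.inv(c['tool_from_camera'])
def px(X):
    t=R.from_quat(s['tcp_rot']).inv().apply(np.array(X)-s['eef_pos']); v=T[:3,:3]@t+T[:3,3]
    th=np.arctan2(np.hypot(v[0],v[1]),v[2]); f=c['fx']; d=v[:2]/np.hypot(*v[:2])*f*th; return (np.array([c['cx'],c['cy']])+d)*440/640
print('pad',px([.551,-.065,.113]),'tcp',px(s['eef_pos']), 'below tcp',px([*s['eef_pos'][:2],.113]))
E
```

```text
2.6 [ 0.54694816 -0.07222028  0.15459327] [-0.09433732  0.81542232  0.17954049]
pad [212.10081859 140.86506328] tcp [217.89338105 160.99058872] below tcp [217.95794228 146.05522948]
```

View pics/c.png

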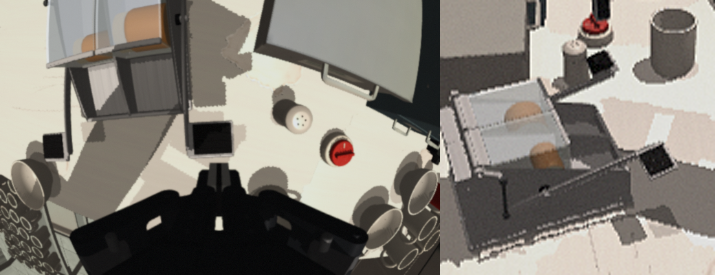

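The right pad shows at (212,139) in the wrist picture, against a prediction of (212,141). The fingertip is at (218,161) and the mug and shaker are well clear. Now I'll press.

Call:
move_arm(moves=[[0,[0.003,-0.005,0.005],[0,0,0]],[0,[0,0,0.008],[0,0,0]],[0,[0,0,0.008],[0,0,0]],[0,[0,0,0.008],[0,0,0]],[0,[0,0,0.006],[0,0,0]],[0,[0,0,0.006],[0,0,0]],[0,[0,0,0.006],[0,0,0]],[0,[0,0,0.006],[0,0,0]],[0,[0,0,0.006],[0,0,0]],[0,[0,0,0.006],[0,0,0]]])

```text
time: 3.53
eef_pos: [0.5483, -0.0663, 0.0883]
tcp_rot: [0.993, 0.119, -0.0, 0.0]
contact_force: [-2.0, -0.2, 4.5]
opening: -0.003
finger_force: 2.1
```

Call:
move_arm(moves=[[0,[0,0,0.006],[0,0,0]],[0,[0,0,0.006],[0,0,0]],[0,[0,0,0.006],[0,0,0]],[0,[0,0,0.005],[0,0,0]],[0,[0,0,0.004],[0,0,0]],[0,[0,0,0.003],[0,0,0]],[0,[0,0,0.002],[0,0,0]],[0,[0,0,0],[0,0,0]],[0,[0,0,0],[0,0,0]],[0,[0,0,0],[0,0,0]]])

```text
time: 4.37
eef_pos: [0.548, -0.0666, 0.0571]
tcp_rot: [0.993, 0.119, -0.001, 0.0]
contact_force: [-3.6, -0.9, 6.1]
opening: 0.001
finger_force: 2.7
```

Call:
move_arm(moves=[[0,[0,0,0.001],[0,0,0]],[0,[0,0,0.001],[0,0,0]],[0,[0,0,0.001],[0,0,0]],[0,[0,0,0.001],[0,0,0]],[0,[0,0,0.001],[0,0,0]],[0,[0,0,0.001],[0,0,0]],[0,[0,0,0],[0,0,0]],[0,[0,0,0],[0,0,0]],[0,[0,0,0],[0,0,0]],[0,[0,0,0],[0,0,0]]])

```text
time: 5.2
eef_pos: [0.548, -0.0666, 0.0512]
tcp_rot: [0.993, 0.119, -0.0, 0.0]
contact_force: [-4.6, -1.8, 5.2]
opening: 0.001
finger_force: 3.0
```

```bash
python3 - <<'E'
from h import *
s=get_state();print(s['time'],s['eef_pos'],s['contact_force'])
a=read_camera('scene')[155:255,230:350,::-1]; b=read_camera('side')[140:290,230:380,::-1]
cv2.imwrite('pics/d.png',np.hstack([cv2.resize(a,(420,350),interpolation=2),cv2.resize(b,(350,350),interpolation=2)]))
E
```

```text
5.2 [ 0.5480045  -0.0665923   0.05118977] [-4.61161145 -1.78672909  5.24700703]
```

View pics/d.png

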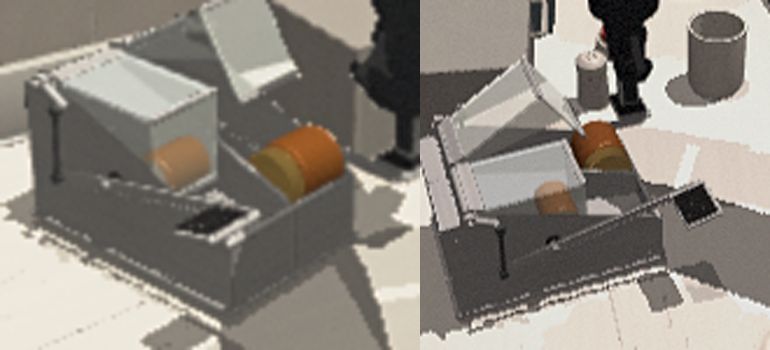

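The jar lies against the lip at (298,160) with the right hood raised, and the slim jar is still shut in. I'll find the stop by feel.

Call:
move_arm(moves=[[0,[0,0,0.0005],[0,0,0]],[0,[0,0,0.0005],[0,0,0]],[0,[0,0,0.0005],[0,0,0]],[0,[0,0,0.0005],[0,0,0]],[0,[0,0,0.0005],[0,0,0]],[0,[0,0,0.0005],[0,0,0]],[0,[0,0,0],[0,0,0]],[0,[0,0,0],[0,0,0]],[0,[0,0,0],[0,0,0]],[0,[0,0,0],[0,0,0]]])

```text
time: 6.13
eef_pos: [0.548, -0.0666, 0.0482]
tcp_rot: [0.993, 0.119, -0.0, 0.0]
contact_force: [-4.7, -1.5, 6.1]
opening: -0.002
finger_force: 3.1
```

Call:
move_arm(moves=[[0,[0,0,0.0005],[0,0,0]],[0,[0,0,0.0005],[0,0,0]],[0,[0,0,0.0005],[0,0,0]],[0,[0,0,0.0005],[0,0,0]],[0,[0,0,0.0005],[0,0,0]],[0,[0,0,0.0005],[0,0,0]],[0,[0,0,0],[0,0,0]],[0,[0,0,0],[0,0,0]],[0,[0,0,0],[0,0,0]],[0,[0,0,0],[0,0,0]]])

```text
time: 6.97
eef_pos: [0.5481, -0.0666, 0.0453]
tcp_rot: [0.993, 0.119, -0.0, 0.0]
contact_force: [-3.7, -2.4, 6.3]
opening: 0.004
finger_force: 3.1
```

```bash
python3 - <<'E'
from h import *
s=get_state();print(s['time'],s['eef_pos'],s['contact_force'])
a=read_camera('scene')[155:255,260:380,::-1]; b=read_camera('side')[140:220,290:370,::-1]
cv2.imwrite('pics/e.png',np.hstack([cv2.resize(a,(420,350),interpolation=2),cv2.resize(b,(350,350),interpolation=2)]))
E
```

```text
6.9667 [ 0.54813693 -0.06656593  0.04525069] [-3.73878043 -2.35547126  6.28945278]
```

View pics/e.png

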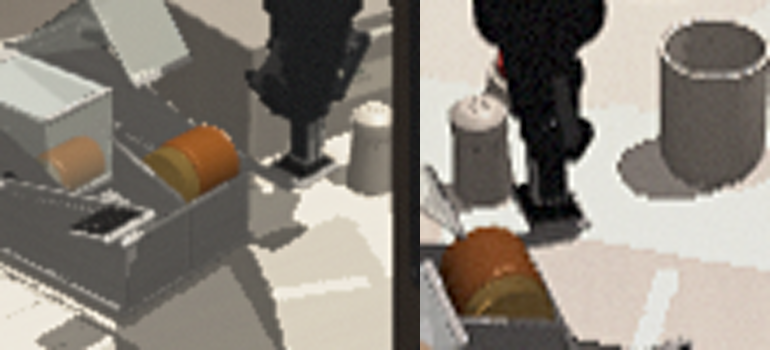

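The fingertip sits in the middle of the paddle and the stop hasn't been felt yet, so I'll go further down.

Call:
move_arm(moves=[[0,[0,0,0.0005],[0,0,0]],[0,[0,0,0.0005],[0,0,0]],[0,[0,0,0.0005],[0,0,0]],[0,[0,0,0.0005],[0,0,0]],[0,[0,0,0.0005],[0,0,0]],[0,[0,0,0.0005],[0,0,0]],[0,[0,0,0.0005],[0,0,0]],[0,[0,0,0],[0,0,0]],[0,[0,0,0],[0,0,0]],[0,[0,0,0],[0,0,0]]])

```text
time: 7.9
eef_pos: [0.5483, -0.0665, 0.0418]
tcp_rot: [0.993, 0.119, -0.0, 0.0]
contact_force: [-3.5, -1.1, 5.6]
opening: -0.002
finger_force: 3.1
```

Call:
move_arm(moves=[[0,[0,0,0.0005],[0,0,0]],[0,[0,0,0.0005],[0,0,0]],[0,[0,0,0.0005],[0,0,0]],[0,[0,0,0.0005],[0,0,0]],[0,[0,0,0.0005],[0,0,0]],[0,[0,0,0.0005],[0,0,0]],[0,[0,0,0.0005],[0,0,0]],[0,[0,0,0.0005],[0,0,0]],[0,[0,0,0],[0,0,0]],[0,[0,0,0],[0,0,0]]])

```text
time: 8.73
eef_pos: [0.5486, -0.0664, 0.0379]
tcp_rot: [0.993, 0.119, 0.0, 0.0]
contact_force: [-2.2, -1.4, 6.1]
opening: -0.003
finger_force: 3.2
```

```bash
python3 - <<'E'
from h import *
s=get_state();print(s['time'],s['eef_pos'],s['contact_force'],s['joint_efforts'])
x=np.array([.9591,.2830,0]);y=np.array([-.2830,.9591,0]);o=np.array([.6641,.0816,0])
def corners(q):
    out=[]
    for dx in(-18,18):
        for dy in(-25,25):
            # up: 13deg slope down to back
            m=np.array([-150,-108,115.])-np.array([-13,-108,83.5]); c=m+np.array([dx*np.cos(.227),dy,-dx*np.sin(.227)])
            c=np.array([c[0]*np.cos(q)+c[2]*np.sin(q)*1,c[1],c[2]*np.cos(q)+c[0]*np.sin(q)]) # front (x<0) goes down
            c=(c+[-13,-108,83.5])/1000; out.append(o+c[0]*x+c[1]*y+[0,0,c[2]])
    return np.array(out)
print(corners(.45).mean(0),corners(0).mean(0))
ims=[]
for n,(v0,u0,k) in dict(scene=(170,300,6),side=(145,285,6)).items():
    im=cv2.resize(read_camera(n)[v0:v0+60,u0:u0+60,::-1],None,fx=6,fy=6,interpolation=2)
    for q,col in((.36,(0,0,255)),(.45,(0,255,0))):
        C=np.c_[corners(q),np.ones(4)]@P(n).T; C=C[:,:2]/C[:,2:]; C=((C-[u0,v0]+.5)*6).astype(int)
        cv2.polylines(im,[C[[0,1,3,2]]],True,col,1)
    ims.append(im)
cv2.imwrite('pics/f.png',np.hstack(ims))
E
```

```text
8.7333 [ 0.54856704 -0.06640839  0.0378896 ] [-2.21930192 -1.43661952  6.0583677 ] [ 6.71603512e-01 -3.00038803e+01 -2.31271487e+01  3.30450553e-01
 -6.61400612e-01  1.04742041e-03]
[ 0.57702095 -0.05669553  0.05227381] [ 0.550799  -0.0644328  0.115    ]
```

View pics/f.png

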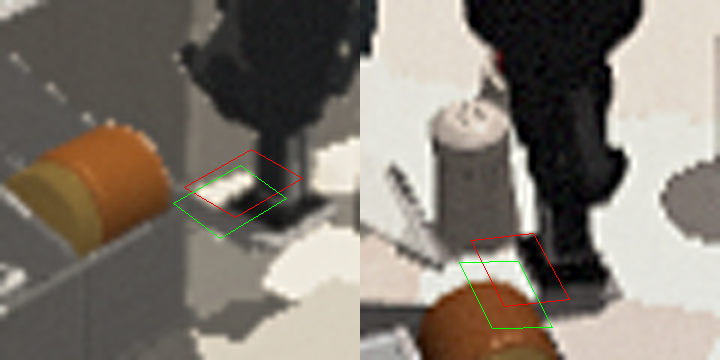

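My overlay has a sign error: the paddle's x should hardly shift. I'll redraw it.

```bash
python3 - <<'E'
from h import *
s=get_state()
x=np.array([.9591,.2830,0]);y=np.array([-.2830,.9591,0]);o=np.array([.6641,.0816,0])
def corners(q):
    out=[]
    for dx in(-18,18):
        for dy in(-25,25):
            c=np.array([-137+dx*np.cos(.227),dy,31.5-dx*np.sin(.227)])
            c=np.array([c[0]*np.cos(q)-c[2]*np.sin(q),c[1],c[2]*np.cos(q)+c[0]*np.sin(q)])
            c=(c+[-13,-108,83.5])/1000; out.append(o+c[0]*x+c[1]*y+[0,0,c[2]])
    return np.array(out)
print(corners(.45).round(3), 'tip in disp', (s['eef_pos']-o)@np.c_[x,y])
ims=[]
for n,(v0,u0) in dict(scene=(185,320),side=(165,295)).items():
    im=cv2.resize(read_camera(n)[v0:v0+40,u0:u0+40,::-1],None,fx=10,fy=10,interpolation=2)
    for q,col in((.36,(0,0,255)),(.45,(0,255,0))):
        C=np.c_[corners(q),np.ones(4)]@P(n).T; C=C[:,:2]/C[:,2:]; C=((C-[u0,v0]+.5)*10).astype(int)
        cv2.polylines(im,[C[[0,1,3,2]]],True,col,1)
    ims.append(im)
cv2.imwrite('pics/g.png',np.hstack(ims))
E
```

```text
[[ 0.541 -0.093  0.048]
 [ 0.527 -0.045  0.048]
 [ 0.575 -0.083  0.056]
 [ 0.561 -0.036  0.056]] tip in disp [-0.15270289 -0.10929851]
```

View pics/g.png

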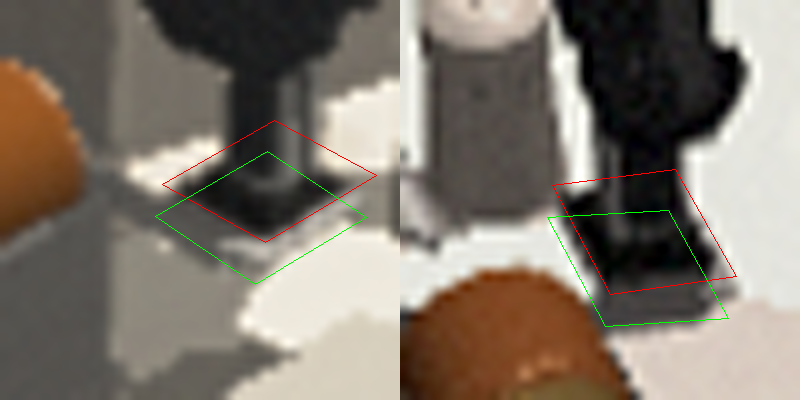

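```bash
python3 - <<'E'
from h import *
s=get_state()
print('tip seen',tri([320+26.3-.5,185+19-.5],[295+24-.5,165+25.5-.5]))
for n,u in(('scene',(320,185)),('side',(295,165))):
    q=P(n)@np.r_[s['eef_pos'],1]; print(n,'TCP at crop px',((q[:2]/q[2]-u+.5)*10).round())
# black pad corners seen: left/right scene, with side
print('back-right?',tri([320+35-.5,185+17.5-.5],[295+17-.5+0,165+19.5-.5]))
E
```

```text
tip seen (array([ 0.55  , -0.0631,  0.06  ]), array([0.55, 0.64]))
scene TCP at crop px [270. 263.]
side TCP at crop px [247. 302.]
back-right? (array([ 0.5683, -0.1084,  0.0442]), array([0.09, 0.1 ]))
```

The fingertip is seen at z about 0.060 while the TCP reads 0.038. So the finger's contact lies about 20 mm behind the reported TCP, and the lever is only about 0.38 rad down. I'll keep pressing to the stop; the gripper's body still clears everything.

Call:
move_arm(moves=[[0,[0,0,0.0005],[0,0,0]],[0,[0,0,0.0005],[0,0,0]],[0,[0,0,0.0005],[0,0,0]],[0,[0,0,0.0005],[0,0,0]],[0,[0,0,0.0005],[0,0,0]],[0,[0,0,0.0005],[0,0,0]],[0,[0,0,0.0005],[0,0,0]],[0,[0,0,0.0005],[0,0,0]],[0,[0,0,0],[0,0,0]],[0,[0,0,0],[0,0,0]]])

```text
time: 9.77
eef_pos: [0.549, -0.0663, 0.0341]
tcp_rot: [0.993, 0.119, 0.001, 0.0]
contact_force: [-3.6, 0.8, 6.4]
opening: -0.001
finger_force: 3.2
```

Call:
move_arm(moves=[[0,[0,0,0.0005],[0,0,0]],[0,[0,0,0.0005],[0,0,0]],[0,[0,0,0.0005],[0,0,0]],[0,[0,0,0.0005],[0,0,0]],[0,[0,0,0.0005],[0,0,0]],[0,[0,0,0.0005],[0,0,0]],[0,[0,0,0],[0,0,0]],[0,[0,0,0],[0,0,0]],[0,[0,0,0],[0,0,0]],[0,[0,0,0],[0,0,0]]])

```text
time: 10.6
eef_pos: [0.5493, -0.0662, 0.0313]
tcp_rot: [0.993, 0.119, 0.001, 0.0]
contact_force: [-1.9, 0.2, 6.4]
opening: -0.003
finger_force: 3.2
```

Call:
move_arm(moves=[[0,[0,0,0.0005],[0,0,0]],[0,[0,0,0.0005],[0,0,0]],[0,[0,0,0.0005],[0,0,0]],[0,[0,0,0.0005],[0,0,0]],[0,[0,0,0.0005],[0,0,0]],[0,[0,0,0.0005],[0,0,0]],[0,[0,0,0.0005],[0,0,0]],[0,[0,0,0.0005],[0,0,0]],[0,[0,0,0],[0,0,0]],[0,[0,0,0],[0,0,0]]])

```text
time: 11.43
eef_pos: [0.5499, -0.0661, 0.0275]
tcp_rot: [0.993, 0.119, 0.002, 0.0]
contact_force: [-0.9, 0.6, 5.6]
opening: -0.001
finger_force: 3.2
```

```bash
python3 - <<'E'
from h import *
s=get_state(); print(s['qpos'].round(3),s['tcp_rot'],s['wrist_torque'],s['contact_force'])
for n in('scene','side'): np.save(f'pics/{n}1.npy',read_camera(n))
E
```

```text
[-0.303  0.235  1.994  0.002  0.909  1.028] [9.92906336e-01 1.18885015e-01 1.82764890e-03 1.46987487e-04] [0.17612328 0.14668208 0.04429145] [-0.91603192  0.59640263  5.61646259]
```

Call:
move_arm(moves=[[0,[0,0,0.0005],[0,0,0]],[0,[0,0,0.0005],[0,0,0]],[0,[0,0,0.0005],[0,0,0]],[0,[0,0,0.0005],[0,0,0]],[0,[0,0,0.0005],[0,0,0]],[0,[0,0,0.0005],[0,0,0]],[0,[0,0,0.0005],[0,0,0]],[0,[0,0,0.0005],[0,0,0]],[0,[0,0,0],[0,0,0]],[0,[0,0,0],[0,0,0]]])

```text
time: 12.37
eef_pos: [0.5504, -0.0661, 0.0253]
tcp_rot: [0.993, 0.119, 0.002, 0.0]
contact_force: [-4.5, 1.9, 13.7]
opening: -0.002
finger_force: 7.5
```

The force rose to 14 N through the fingers after about 62 mm of press, so the lever is on its stop. I'll hold briefly, then ease up.

Call:
move_arm(moves=[[0,[0,0,0],[0,0,0]],[0,[0,0,0],[0,0,0]],[0,[0,0,0],[0,0,0]],[0,[0,0,0],[0,0,0]],[0,[0,0,-0.002],[0,0,0]],[0,[0,0,-0.002],[0,0,0]],[0,[0,0,-0.0025],[0,0,0]],[0,[0,0,-0.0025],[0,0,0]],[0,[0,0,-0.0025],[0,0,0]],[0,[0,0,-0.0025],[0,0,0]]])

```text
time: 13.2
eef_pos: [0.5487, -0.0664, 0.0371]
tcp_rot: [0.993, 0.119, 0.0, 0.0]
contact_force: [-3.9, -1.6, 6.1]
opening: -0.001
finger_force: 3.2
```

Call:
move_arm(moves=[[0,[0,0,-0.0025],[0,0,0]],[0,[0,0,-0.0025],[0,0,0]],[0,[0,0,-0.0025],[0,0,0]],[0,[0,0,-0.0025],[0,0,0]],[0,[0,0,-0.0025],[0,0,0]],[0,[0,0,-0.0025],[0,0,0]],[0,[0,0,-0.0025],[0,0,0]],[0,[0,0,-0.0025],[0,0,0]],[0,[0,0,-0.0025],[0,0,0]],[0,[0,0,-0.0025],[0,0,0]]])

```text
time: 14.03
eef_pos: [0.5484, -0.0665, 0.0619]
tcp_rot: [0.993, 0.119, 0.0, 0.0]
contact_force: [-1.9, -0.8, 5.7]
opening: -0.002
finger_force: 2.6
```

Call:
move_arm(moves=[[0,[0,0,-0.002],[0,0,0]],[0,[0,0,-0.002],[0,0,0]],[0,[0,0,-0.002],[0,0,0]],[0,[0,0,-0.002],[0,0,0]],[0,[0,0,-0.002],[0,0,0]],[0,[0,0,-0.002],[0,0,0]],[0,[0,0,-0.002],[0,0,0]],[0,[0,0,-0.002],[0,0,0]],[0,[0,0,-0.002],[0,0,0]],[0,[0,0,-0.002],[0,0,0]]])

```text
time: 14.87
eef_pos: [0.5491, -0.0663, 0.0818]
tcp_rot: [0.993, 0.119, 0.001, 0.0]
contact_force: [4.2, 1.1, 3.7]
opening: -0.003
finger_force: 2.1
```

Call:
move_arm(moves=[[0,[0,0,-0.002],[0,0,0]],[0,[0,0,-0.002],[0,0,0]],[0,[0,0,-0.002],[0,0,0]],[0,[0,0,-0.002],[0,0,0]],[0,[0,0,-0.002],[0,0,0]],[0,[0,0,-0.002],[0,0,0]],[0,[0,0,-0.002],[0,0,0]],[0,[0,0,-0.002],[0,0,0]],[0,[0,0,-0.002],[0,0,0]],[0,[0,0,-0.002],[0,0,0]]])

```text
time: 15.7
eef_pos: [0.5477, -0.0661, 0.1009]
tcp_rot: [0.993, 0.119, -0.001, -0.0]
contact_force: [-0.6, 0.7, 0.1]
opening: 0.001
finger_force: 0.0
```

Call:
move_arm(moves=[[0,[0,0,-0.003],[0,0,0]],[0,[0,0,-0.004],[0,0,0]],[0,[0,0,-0.006],[0,0,0]],[0,[0,0,-0.008],[0,0,0]],[0,[0,0,-0.01],[0,0,0]],[0,[0,0,-0.01],[0,0,0]],[0,[0,0,-0.01],[0,0,0]],[0,[0,0,-0.005],[0,0,0]],[0,[0,0,0],[0,0,0]],[0,[0,0,0],[0,0,0]]])

```text
time: 16.53
eef_pos: [0.5485, -0.0662, 0.1578]
tcp_rot: [0.993, 0.119, 0.0, 0.0]
contact_force: [0.5, -0.4, -0.2]
opening: -0.003
finger_force: 0.0
```

```bash
python3 - <<'E'
from h import *
s=get_state();print(s['time'],s['eef_pos'],s['contact_force'])
a=read_camera('scene')[155:255,245:385,::-1]; b=read_camera('side')[140:290,230:380,::-1]
cv2.imwrite('pics/h.png',np.hstack([cv2.resize(a,(448,320),interpolation=2),cv2.resize(b,(320,320),interpolation=2)]))
E
```

```text
16.5333 [ 0.54846764 -0.06624808  0.15779585] [ 0.47215736 -0.38333373 -0.1879632 ]
```

View pics/h.png

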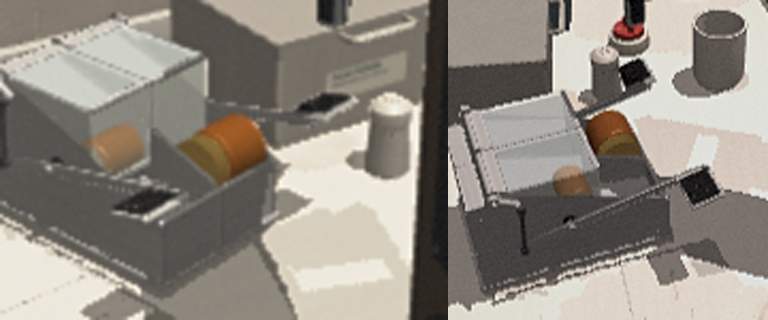

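The last picture shows both hoods shut and the stout jar against the lip at (235,150). The right pad is fully up at (328,105), the slim jar is still inside, and the shaker and mug haven't moved. The fingers touch nothing, so I'll hand it in.

```bash
python3 -c "
from plant import *
print(sign_off())"
```

```text
the job is handed in; nothing more can be done
None
```

The job is handed in, though no verdict was returned: the stout jar, in the right lane, rolled out against the lip. I eased the right lever back up at about 24–30 mm/s, and the last pictures show both hoods shut, the slim jar still inside, and the mug and shaker unmoved (the bowl was outside that view).

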